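# Put the handled board away between its neighbours

### The job

Put the washed wooden board with the handle away: take it out of the slotted draining block and push it down, handle up, into the narrow gap between the two boards in the steel-hooped rack, so that it spreads them apart. At the end it stands fully down on the rack's base between the two, in line with them, and all three stand upright in the rack.

Things in the scene. Friction and masses are not known exactly. Their poses are not given: they have to be found in the camera images.
- handled_board: wooden board with a handle, 0.24 kg. Body 130 (x) x 24 (y) x 105 mm (z); handle z = 105 to 167 mm, 36 wide (x), 22 thick (y), dark spot at 156. Foot bevelled to a wedge: 24 mm thick at z = 35, 6 at z = 0. Origin: centre of foot, z up; symmetric. Starts upright in a slot (27 wide, 41 deep) of a block 50 mm high, foot 9 mm above the counter; a lower board without handle in the slot 54 mm beside
- board_left: loose plain board without a handle standing in the rack on the rack's +y side: 140 mm long (x), 24 mm thick (y), 105 mm high (z), edges rounded by 5 mm, 0.22 kg. Origin: centre of its underside; z up. It slides or leans when pushed
- board_right: the like board on the rack's -y side, same size and axes. The clear gap between the two is 15 to 19 mm at the start, narrower than the 24 mm board that goes in; each has 7 to 12 mm of room to its hoop
- rack: board rack, fixed: wooden base 160 (x) by 112 mm (y), top 12 mm above the counter; at each end of y a steel hoop 76 mm high, inner side at y = +42 and -42 mm; open at both ends of x. Boards stand in it with length along x, faces along y. Origin: centre of the underside, on the counter; z up. Rack and draining block swap sides (left, right), each turned up to 17 degrees from facing the robot

How it is judged:
By the outcome, as a careful person would: the job done as asked, in the order asked, and still so for the second after the job is handed in, with the robot touching nothing.
It also fails if it takes over 48 s, if anything falls off the work surface, if the arm or the gripper's body presses on something with over 40 N, if the wrist force passes 120 N, or if a joint passes its speed limit or range.

### The arm

A 6-joint arm with a two-finger parallel gripper is mounted at the origin on a cart in front of the work surface, level with it; the furniture and walls round the work are solid. World frame = base frame: x ahead of the robot, y to its left, z up, the work surface at z = 0. Lengths are in m, angles in rad, forces in N, time in s.
With the tool pointing down it reaches from about 0.25 to 0.725 m from the base axis. Payload 9.7 kg.
Tool frame: the origin (TCP) lies midway between the tips of the shut fingers; the grasp point (between the pads) lies 19 mm behind it; z points along the fingers, y is the line along which they close (so a half turn about z gives the same grasp; the last joint's range is limited). The gripper opens to 85 mm and grips with 20 to 120 N. Pads are 22 mm wide; open, the fingers measure 114 mm over their backs; the gripper's body (76 mm by 85 mm) begins 54 mm behind the grasp point. The pads swing forward as they close: fully open they stand 13 mm farther back than shut.
Start: joints at [1.196, 0.087, 0.176, 1.66, 0, 1.571], TCP at [0.201, 0.512, 0.231] pointing down, gripper open.
Joint ranges: [-3.13, 3.13], [-0.85, 1.81], [-1.15, 1.24], [-2.2, 2.28], [-1.44, 1.52], [-3.14, 3.14]. Speed limits (rad/s): [2.22, 2.22, 2.57, 3.14, 3.14, 3.14].

### API

Orientations are given as a unit quaternion [x, y, z, w].
In Python, from plant import robot, optics, workorder, readout gives the robot as it stands (robot), with the cameras (optics), the job (workorder) and the readings (readout).
- The arm moves only by the shell command python3 shift.py [OPENING] [FORCE], which reads ROWS from standard input. ROWS is a JSON object whose key "moves" holds a list of rows, 1 to 10 of them, each of 6 numbers: dx, dy, dz in m, then a rotation vector rx, ry, rz in rad; each row shifts and turns the commanded pose from where the row before left it, along the tool's axes as they then stand; what a row does not reach is not made up. A row lasts 1/8 s, in which the tool goes at most 0.0625 m and 0.188 rad, less where a joint would pass 70% of its speed; a pose out of reach is approached as far as the arm can. OPENING is the opening from 0.0 (shut) to 1.0 (fully open), set as the command begins (- or left out keeps the last). The fingers move at their own pace and stop on an object; FORCE is the grip in N (left out, the last holds). Time passes only in rows, so rows that do not move let the fingers close. It prints the time, the measured TCP pose, the force, the opening and the grip force at its end. Input that does not fit is refused with a message, and nothing moves.
- readout.get_state(): the state, without advancing time (a new reading comes with each control period).
- optics.grab_frame(name): name is "side" or "top" or "wrist"; returns a dict with "frame" (480x640x3 uint8, red, green, blue), "vfov" (degrees; the focal length in pixels is half the picture's height over the tangent of half this angle, whatever the lens; pixels are square), "cx", "cy" (the principal point, pixels), "R" (3x3) and "t" (3): a world point X has camera coordinates R X + t; the wrist camera has in their place "tool_from_camera" (4x4, takes a point from camera to tool coordinates, whose origin is the TCP and whose axes are the flange's). Camera axes: x right, y down, z forward; pixel columns grow to the right and rows downward; lengths in m; the calibration is good to about 2 mm. A picture is of the moment at which its call begins: read the wrist's pose just before it. There is no depth.
- workorder.hand_in(): hands the job in; it is judged then, once.
The state is a dict: "time": time; "joint_pos": joint angles; "qd": joint speeds; "effort": joint torques, N m; "tool_pos": TCP position; "tool_rot": TCP orientation; "wrist_force": force on the tool from outside, world axes, zero at the start; "wrist_torque": the same for the moment, N m; "gripper_width": opening from 0.0 (shut) to 1.0 (fully open); "grip_force": force on a finger pad.
Only numpy, scipy, OpenCV 4.12 (cv2) and the standard library are available. Lean on these libraries where they do the work, as an engineer would, in place of code of your own. Each camera call takes 0.05 s, during which the arm holds its last target. There are 200 camera calls.

## Working session

There is one attempt and no reset: what is moved stays moved. The work goes in short steps, Python scripts to look and compute and a shell command to move; the robot and the scene stay as the last step left them, time stands still between calls to the robot, and variables do not carry over. Pictures are saved under pics/ and viewed, at most 10 in all, crops included, and the job is handed in when it is done.

```bash
ls; mkdir -p pics; python3 - <<'E'
from plant import robot, optics, workorder, readout
import cv2,pickle
s=readout.get_state();print(s)
for n in("side","top","wrist"):
    f=optics.grab_frame(n);cv2.imwrite(f"pics/{n}0.png",f["frame"][:,:,::-1]);pickle.dump(f,open(f"{n}0.pkl","wb"))
    print({k:v for k,v in f.items() if k!="frame"})
E
```

```text
pics
plant.py
shift.py
{'time': 0.0, 'joint_pos': array([ 1.19598543e+00,  8.74406723e-02,  1.75126588e-01,  1.65983291e+00,
       -2.88288560e-06,  1.57077918e+00]), 'qd': array([ 0.00047375,  0.00093687,  0.00131651,  0.00165885, -0.00034241,
       -0.00030878]), 'effort': array([ 2.79282962e-03, -5.20392072e+01,  4.64804792e+01,  1.63556373e-02,
        2.81374207e-05,  6.22565295e-06]), 'tool_pos': array([0.20126329, 0.51158674, 0.23058988]), 'tool_rot': array([ 1.86301932e-01,  9.82492307e-01, -6.63778367e-04, -1.24411492e-04]), 'wrist_force': array([ 0.58054655, -0.35836224,  1.14264304]), 'wrist_torque': array([ 0.07616487, -0.04234287, -0.011395  ]), 'grip_force': 0.0, 'gripper_width': 0.9987091793693919}
{'vfov': 53.006998839625005, 'cx': 316.1659457760142, 'cy': 237.00737418952266, 'R': array([[-0.98998438, -0.14058121,  0.01295584],
       [-0.10274963,  0.65454321, -0.74900982],
       [ 0.09681655, -0.74283922, -0.66243222]]), 't': array([0.49083672, 0.06781271, 0.81026946])}
{'vfov': 46.64896243968064, 'cx': 314.6999062166194, 'cy': 245.8019293612555, 'R': array([[-0.02738669, -0.99875891, -0.04160066],
       [-0.98813755,  0.0333395 , -0.14990885],
       [ 0.15110974,  0.03700166, -0.98782424]]), 't': array([0.0216006 , 0.48535356, 0.91141674])}
{'vfov': 60.34272276909628, 'cx': 316.98197749840637, 'cy': 229.40239713415497, 'tool_from_camera': array([[ 3.06162577e-04, -9.54774752e-01, -2.97329917e-01,
         7.68323731e-02],
       [ 9.99999258e-01,  6.42957618e-04, -1.03493571e-03,
        -4.26900585e-04],
       [ 1.17930103e-03, -2.97329380e-01,  9.54774240e-01,
        -1.43246586e-01],
       [ 0.00000000e+00,  0.00000000e+00,  0.00000000e+00,
         1.00000000e+00]])}
```

View pics/top0.png

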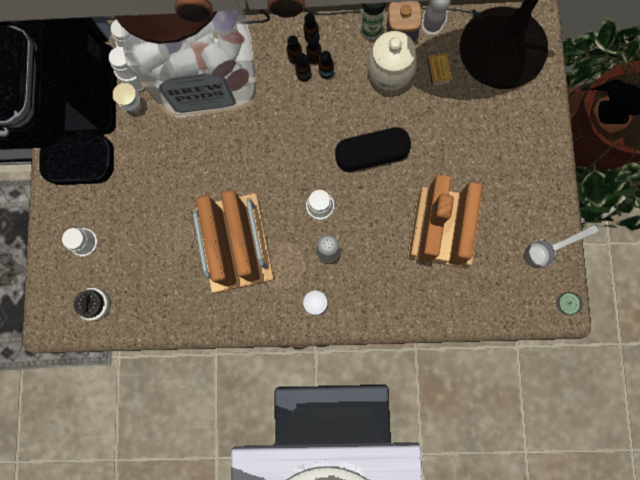

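View pics/side0.png

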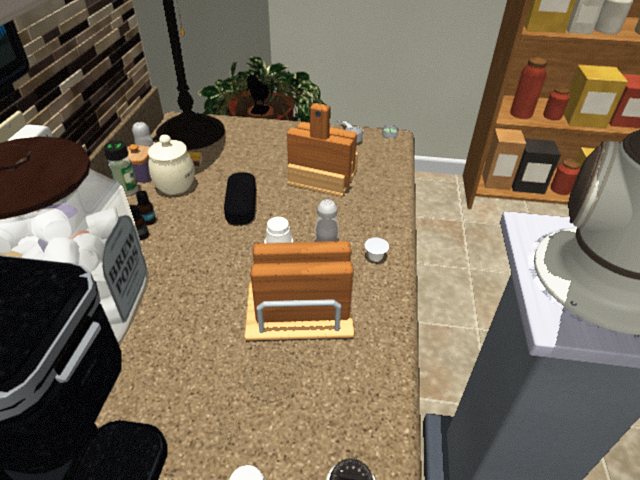

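The top view shows the rack at left (about 232,240) holding two boards, and the draining block at right (about 447,222), with the handle top near (443,205) and the plain board beside it near (468,222). Next I'll enlarge both areas.

```bash
python3 - <<'E'
import cv2,numpy as np
a=cv2.imread("pics/top0.png")
def z(im,x,y,w,h,k): return cv2.resize(im[y:y+h,x:x+w],None,fx=k,fy=k,interpolation=cv2.INTER_CUBIC)
c=np.hstack([z(a,185,180,95,120,4),z(a,405,167,90,120,4)])
cv2.imwrite("pics/crop1.png",c);print(c.shape)
s=cv2.imread("pics/side0.png")
c=np.hstack([z(s,240,232,120,115,3),z(s,280,98,85,115,3)])
cv2.imwrite("pics/crop2.png",c);print(c.shape)
E
```

```text
(480, 740, 3)
(345, 615, 3)
```

View pics/crop1.png

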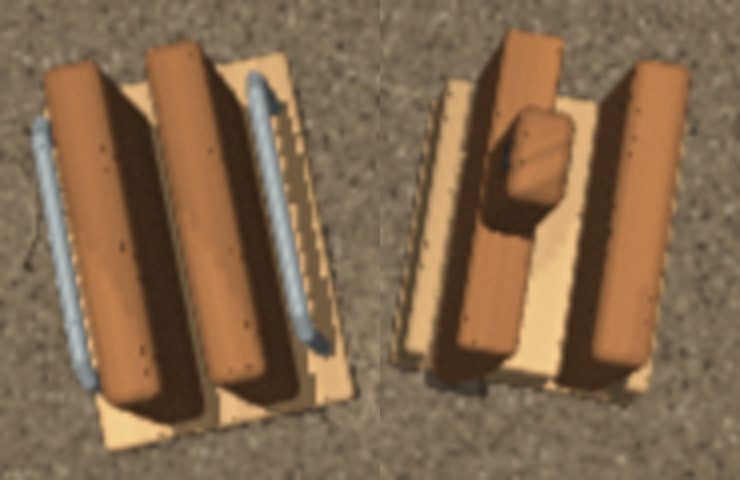

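The crop shows the rack boards' lit top faces: left (45,70) to (160,395), right (148,48) to (262,378). The handled board's body top runs from (508,30) to (515,355), with the handle top near (540,155). I'll mask these lit faces and cast rays at the known heights.

```bash
cat > h.py <<'E'
import numpy as np,cv2
def ray(f,px,z,R=None,t=None):
    R=f["R"];t=f["t"];F=240/np.tan(np.radians(f["vfov"]/2))
    px=np.atleast_2d(px);d=np.c_[(px[:,0]-f["cx"])/F,(px[:,1]-f["cy"])/F,np.ones(len(px))]@R
    c=-R.T@t
    return c+d*((z-c[2])/d[:,2])[:,None]
def rect(P):
    (c,(w,h),a)=cv2.minAreaRect((P[:,:2]*1000).astype(np.float32))
    if w<h:w,h,a=h,w,a+90
    return np.round(c,1),round(w,1),round(h,1),round((a+90)%180-90,1)   # long-axis angle in world
E
python3 - <<'E'
import pickle,cv2,numpy as np
from h import *
f=pickle.load(open("top0.pkl","rb"));im=f["frame"]
big=cv2.resize(im,None,fx=4,fy=4,interpolation=cv2.INTER_CUBIC)
hsv=cv2.cvtColor(big,cv2.COLOR_RGB2HSV)
for n,(u,v) in dict(l=(185+100/4,180+230/4),r=(185+205/4,180+230/4),body=(405+115/4,167+300/4),bodyup=(405+155/4,167+60/4),handle=(405+160/4,167+150/4),base=(185+230/4,180+410/4),block=(405+170/4,167+350/4)).items(): print(n,hsv[int(v*4),int(u*4)])
m=cv2.inRange(hsv,(5,110,135),(14,215,255));m[:,:180*4]=0;m[:680]=0;m[1200:]=0;m[:,1960:]=0
n,L,S,C=cv2.connectedComponentsWithStats(m)
for i in range(1,n):
    if S[i,4]<800: continue
    ys,xs=np.where(L==i);P=np.c_[(xs+.5)/4-.5,(ys+.5)/4-.5]
    print(S[i],[ (z,)+rect(ray(f,P,z)) for z in (.117,.114,.176)])
cv2.imwrite("pics/mask.png",np.hstack([m[720:1200,740:1120],m[668:1148,1620:1980]]))
E
```

```text
l [ 13 150 175]
r [ 13 147 173]
body [ 13 148 179]
bodyup [ 13 150 182]
handle [ 13 149 173]
base [ 18 108 228]
block [ 19 104 238]
[1730  696   84  172 9332] [(0.117, array([ 547.1, -200. ]), 65.5, 31.5, -12.1), (0.114, array([ 547.8, -200.6]), 65.8, 31.6, -12.1), (0.176, array([ 533. , -188.2]), 61.0, 29.4, -12.1)]
[ 1835   728    94   306 16411] [(0.117, array([ 507.3, -239.1]), 120.4, 21.7, -12.0), (0.114, array([ 507.8, -239.9]), 120.9, 21.8, -12.0), (0.176, array([ 495.9, -224.6]), 112.1, 20.2, -12.0)]
[  884   761   118   340 17696] [(0.117, array([500.2, 128.1]), 137.3, 21.8, 11.4), (0.114, array([500.8, 128.7]), 137.8, 21.9, 11.4), (0.176, array([489.4, 117.3]), 127.9, 20.3, 11.4)]
[  785   782   112   344 17906] [(0.117, array([492.8, 169.7]), 138.0, 22.1, 10.9), (0.114, array([493.4, 170.3]), 138.5, 22.1, 10.9), (0.176, array([482.5, 156. ]), 128.5, 20.5, 10.9)]
[1700  891   74  132 6697] [(0.117, array([ 478.4, -180.9]), 48.5, 22.7, -12.2), (0.114, array([ 478.9, -181.4]), 48.7, 22.7, -12.2), (0.176, array([ 469.1, -170.4]), 45.2, 21.1, -12.2)]
```

View pics/mask.png

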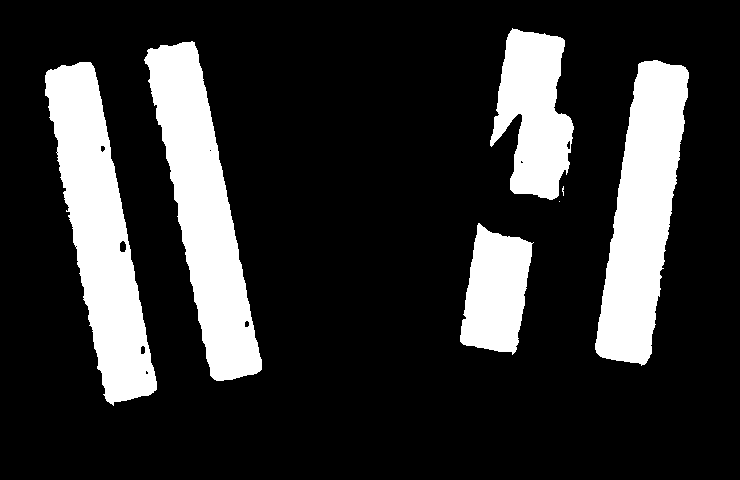

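The mask isolates the top faces cleanly. The handle's top corners are about (521,112), (571,118), (563,198) and (512,192). The body's ends are (508,30)–(565,38) and (460,346)–(516,352).

```bash
cat >> h.py <<'E'
from scipy.spatial.transform import Rotation as Ro
def delta(target,yaw,s):
    """shift in current tool axes to TCP target (mm), tool down with tool-y at angle yaw(deg) (or the half turn)"""
    R=Ro.from_quat(s["tool_rot"]);d=R.inv().apply(np.array(target)/1000-s["tool_pos"])
    y=np.radians(yaw);Y=np.array([np.cos(y),np.sin(y),0]);Z=np.array([0,0,-1.]);X=np.cross(Y,Z)
    v=(R.inv()*Ro.from_matrix(np.c_[X,Y,Z])).as_rotvec()
    return np.round(d,4),np.round(v,4),np.round(s["tool_pos"],4),np.round(s["joint_pos"],2)
E
python3 - <<'E'
import pickle
from h import *
from plant import robot, optics, workorder, readout
f=pickle.load(open("top0.pkl","rb"))
o=lambda a:(np.array(a,float)+.5)/4-.5+[405-380/4,167]
B=ray(f,o([(508,29),(565,38),(460,346),(516,354)]),.114)
H=ray(f,o([(519,110),(572,117),(564,199),(511,192)]),.176)
print((B*1000).round(1),B.mean(0),rect(B));print((H*1000).round(1),H.mean(0),rect(H))
print(delta([505,-190,230],77.9,readout.get_state()))
E
echo '{"moves":[[0, 0, 0, 0, 0, -0.164]]}' | python3 shift.py
python3 -c "
from plant import robot, optics, workorder, readout;print(readout.get_state()['joint_pos'])"
```

```text
[[ 582.4 -192.   114. ]
 [ 577.9 -214.1  114. ]
 [ 456.8 -166.   114. ]
 [ 453.  -187.3  114. ]] [ 0.51753927 -0.1898671   0.114     ] (array([ 517.4, -190.1]), 128.3, 22.5, -11.7)
[[ 534.6 -182.4  176. ]
 [ 531.2 -201.3  176. ]
 [ 501.  -196.5  176. ]
 [ 504.2 -177.6  176. ]] [ 0.51775981 -0.18946362  0.176     ] (array([ 517.8, -189.4]), 31.0, 19.2, -9.0)
(array([-0.5395, -0.5418,  0.0013]), array([-1.000e-03, -1.000e-04, -1.636e-01]), array([0.2013, 0.5117, 0.2308]), array([ 1.2 ,  0.09,  0.18,  1.66, -0.  ,  1.57]))
time: 0.28
tool_pos: [0.2013, 0.5117, 0.2309]
tool_rot: [0.104, 0.995, -0.0, -0.0]
wrist_force: [-0.6, -0.1, -0.0]
gripper_width: 1.0
grip_force: 0.0
[1.19594712e+00 8.72047591e-02 1.75517126e-01 1.65978720e+00
 1.83884258e-06 1.40372961e+00]
```

View pics/crop2.png

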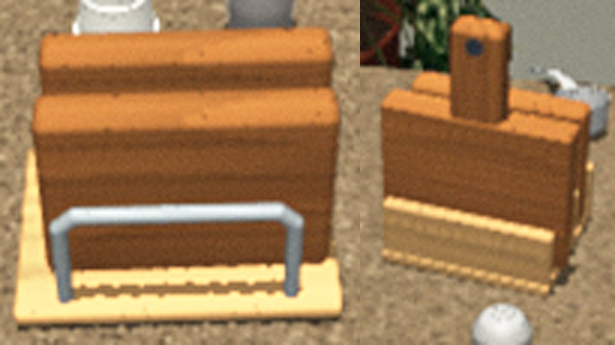

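The side view agrees: rack boards upright with the near hoop, and the handled board upright in the block with its spot near (475,48). Moving above it.

```bash
echo '{"moves":[[-0.035, -0.0477, 0, 0, 0, 0], [-0.035, -0.0477, 0, 0, 0, 0], [-0.035, -0.0477, 0, 0, 0, 0], [-0.035, -0.0477, 0, 0, 0, 0], [-0.035, -0.0477, 0, 0, 0, 0], [-0.035, -0.0477, 0, 0, 0, 0], [-0.035, -0.0477, 0, 0, 0, 0], [-0.035, -0.0477, 0, 0, 0, 0], [-0.035, -0.0477, 0, 0, 0, 0], [-0.035, -0.0477, 0, 0, 0, 0]]}' | python3 shift.py; echo '{"moves":[[-0.035, -0.0477, 0, 0, 0, 0], [-0.035, -0.0477, 0, 0, 0, 0], [-0.035, -0.0477, 0, 0, 0, 0], [0, 0, 0, 0, 0, 0]]}' | python3 shift.py
python3 - <<'E'
from h import *
from plant import robot, optics, workorder, readout
import pickle
s=readout.get_state();print(delta([517.7,-189.7,125],78,s))
f=optics.grab_frame("wrist");cv2.imwrite("pics/w1.png",f["frame"][:,:,::-1])
T=f["tool_from_camera"];M=np.eye(4);M[:3,:3]=Ro.from_quat(s["tool_rot"]).as_matrix();M[:3,3]=s["tool_pos"]
W=np.linalg.inv(M@T);f["R"]=W[:3,:3];f["t"]=W[:3,3];pickle.dump(f,open("w1.pkl","wb"))
F=240/np.tan(np.radians(f["vfov"]/2))
for p in ([.5177,-.1897,.176],):
    c=f["R"]@p+f["t"];print(F*c[:2]/c[2]+[f["cx"],f["cy"]])
E
```

```text
time: 1.52
tool_pos: [0.4442, -0.0299, 0.2313]
tool_rot: [0.105, 0.994, 0.0, 0.0]
wrist_force: [1.5, 1.2, -0.0]
gripper_width: 1.001
grip_force: 0.0
time: 2.02
tool_pos: [0.517, -0.1928, 0.2292]
tool_rot: [0.107, 0.994, 0.0, -0.001]
wrist_force: [-0.9, 0.6, 0.1]
gripper_width: 1.0
grip_force: 0.0
(array([-0.0003,  0.0032,  0.1042]), array([-0.    , -0.0027, -0.0052]), array([ 0.517 , -0.1928,  0.2292]), array([-0.36,  0.09,  0.18,  1.66, -0.  , -0.14]))
[324.26905511 259.15115555]
```

View pics/w1.png

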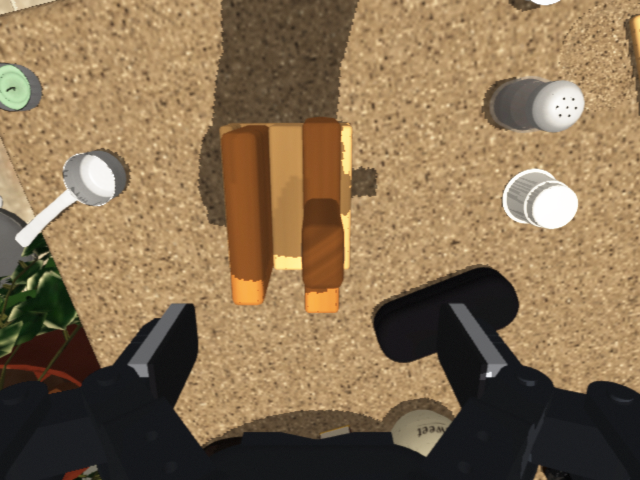

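The wrist view puts the handle top at about (323,252) and the prediction was (324,259), so they agree and the fingers straddle it. Descending and gripping.

```bash
echo '{"moves":[[0, 0.0032, 0.025, 0, 0, -0.005], [0, 0, 0.045, 0, 0, 0], [0, 0, 0.029, 0, 0, 0], [0, 0, 0.005, 0, 0, 0], [0, 0, 0, 0, 0, 0]]}' | python3 shift.py 1.0; echo '{"moves":[[0, 0, 0, 0, 0, 0], [0, 0, 0, 0, 0, 0], [0, 0, 0, 0, 0, 0], [0, 0, 0, 0, 0, 0], [0, 0, 0, 0, 0, 0]]}' | python3 shift.py 0.0 90
```

```text
time: 2.7
tool_pos: [0.5173, -0.186, 0.1284]
tool_rot: [0.102, 0.995, -0.0, 0.0]
wrist_force: [-1.2, 0.8, 0.6]
gripper_width: 1.003
grip_force: 0.0
time: 3.32
tool_pos: [0.5172, -0.1874, 0.1278]
tool_rot: [0.103, 0.995, -0.001, 0.0]
wrist_force: [-1.8, -4.4, 3.5]
gripper_width: 0.245
grip_force: 87.8
```

```bash
echo '{"moves":[[0, 0, -0.01, 0, 0, 0], [0, 0, -0.02, 0, 0, 0], [0, 0, -0.03, 0, 0, 0], [0, 0, -0.04, 0, 0, 0], [0, 0, -0.04, 0, 0, 0], [0, 0, -0.02, 0, 0, 0], [0, 0, 0, 0, 0, 0]]}' | python3 shift.py
python3 - <<'E'
from h import *
from plant import robot, optics, workorder, readout
s=readout.get_state();print(delta([496.5,149,290],101.2,s))
f=optics.grab_frame("side");cv2.imwrite("pics/s1.png",f["frame"][:,:,::-1])
E
```

```text
time: 4.2
tool_pos: [0.5177, -0.1863, 0.2885]
tool_rot: [0.102, 0.995, 0.0, 0.001]
wrist_force: [-0.3, 0.4, -2.8]
gripper_width: 0.245
grip_force: 88.6
(array([ 0.0891,  0.3239, -0.0015]), array([ 4.000e-04,  2.100e-03, -4.008e-01]), array([ 0.5177, -0.1863,  0.2885]), array([-0.35,  0.12,  0.32,  1.77,  0.  , -0.14]))
```

View pics/s1.png

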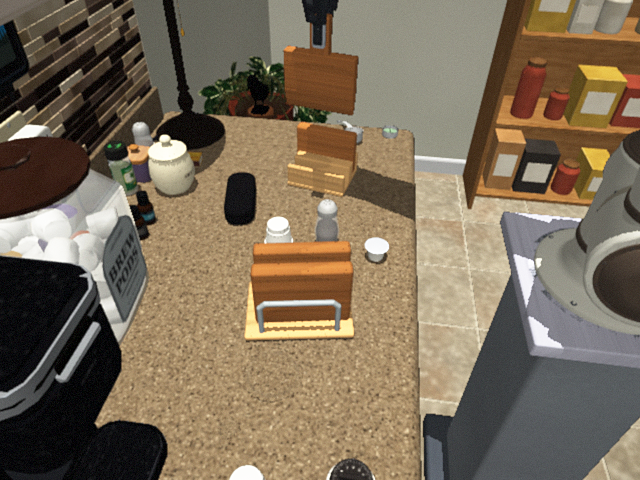

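The board hangs straight at (320,80), clear of the block. Carrying it over the rack.

```bash
echo '{"moves":[[0.0075, 0.027, 0, 0, 0, 0], [0.0149, 0.054, 0, 0, 0, 0], [0.0149, 0.054, 0, 0, 0, 0], [0.0149, 0.054, 0, 0, 0, 0], [0.0149, 0.054, 0, 0, 0, 0], [0.0149, 0.054, 0, 0, 0, 0], [0.0075, 0.027, 0, 0, 0, -0.1], [0, 0, 0, 0, 0, -0.15], [0, 0, 0, 0, 0, -0.15], [0, 0, 0, 0, 0, 0]]}' | python3 shift.py
python3 - <<'E'
from h import *
from plant import robot, optics, workorder, readout
import pickle
s=readout.get_state();print(delta([496.5,149,290],101.2,s))
f=optics.grab_frame("top");cv2.imwrite("pics/t2.png",f["frame"][:,:,::-1]);pickle.dump(f,open("t2.pkl","wb"))
g=optics.grab_frame("side");pickle.dump(g,open("s2.pkl","wb"))
a=cv2.resize(f["frame"][150:330,160:300],None,fx=3,fy=3,interpolation=2);b=cv2.resize(g["frame"][130:350,220:380],None,fx=540/220,fy=540/220,interpolation=2)
c=np.hstack([a,b]);cv2.imwrite("pics/c2.png",c[:,:,::-1]);print(c.shape)
E
```

```text
time: 5.5
tool_pos: [0.4953, 0.149, 0.2858]
tool_rot: [-0.097, 0.995, -0.0, -0.001]
wrist_force: [0.3, -0.4, -2.0]
gripper_width: 0.241
grip_force: 88.9
(array([-0.0012, -0.0002, -0.0042]), array([ 0.0002, -0.0024, -0.0019]), array([0.4953, 0.149 , 0.2858]), array([0.29, 0.04, 0.23, 1.77, 0.  , 0.1 ]))
(540, 813, 3)
```

View pics/c2.png

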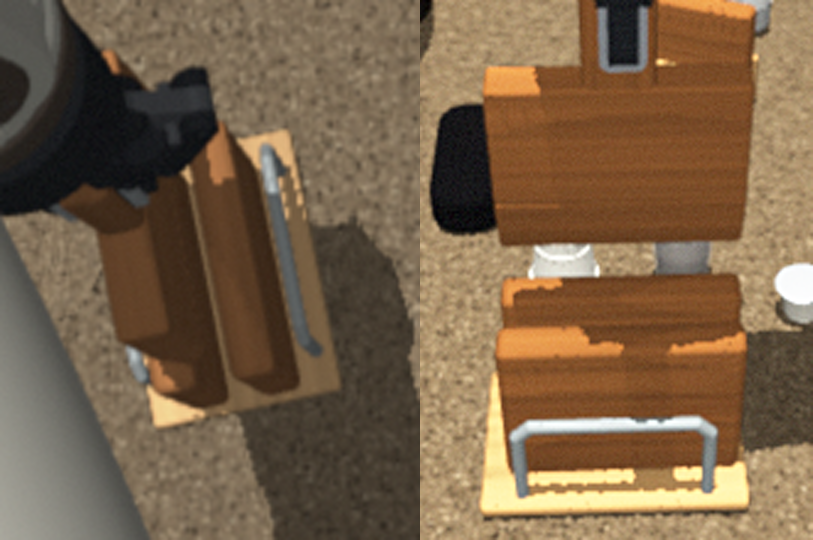

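The side view shows the carried board above the rack, foot edge about (500,243)–(742,240) in the crop, with the rack boards' tops at rows 277–305 and 328–356. I'll compare their positions within this one camera.

```bash
python3 - <<'E'
import pickle
from h import *
g=pickle.load(open("s2.pkl","rb"))
o=lambda a:(np.array(a,float)-[420,0])/(540/220)+[220,130]
n=np.array([-np.sin(np.radians(11.2)),np.cos(np.radians(11.2))]);x=np.array([n[1],-n[0]])
def q(p,z):
    P=ray(g,o(p),z)[:,:2]*1000-[496.5,149];return np.c_[P@x,P@n].round(1).tolist()
print("foot",q([(500,243),(742,240)],.167))
print("left edges",q([(622,330),(622,356)],.117),"right",q([(620,278),(620,305)],.117))
print("left ends near",q([(499,354),(745,350)],.117),"right far",q([(503,281),(738,277)],.117))
E
```

```text
foot [[64.5, -2.3], [-66.1, 0.3]]
left edges [[-0.3, 16.4], [0.4, 36.4]] right [[-0.5, -26.8], [0.2, -3.9]]
left ends near [[67.2, 32.1], [-67.1, 34.7]] right far [[67.5, -26.9], [-69.6, -24.9]]
```

```bash
echo '{"moves":[[0, 0, 0.02, 0, 0, 0], [0, 0, 0.015, 0, 0, 0], [0, 0, 0, 0, 0, 0], [0, 0, 0, 0, 0, 0]]}' | python3 shift.py
python3 - <<'E'
from h import *
from plant import robot, optics, workorder, readout
import pickle
s=readout.get_state();print(s["tool_pos"],s["wrist_force"])
g=optics.grab_frame("side");pickle.dump(g,open("s3.pkl","wb"))
b=cv2.resize(g["frame"][150:290,235:365],None,fx=4,fy=4,interpolation=2)
w=optics.grab_frame("wrist")["frame"][:,150:500];w=cv2.resize(w,(280,384))
c=np.zeros((560,800,3),np.uint8);c[:,:520]=b;c[:384,520:]=w
cv2.imwrite("pics/c3.png",c[:,:,::-1])
E
```

```text
time: 6.1
tool_pos: [0.4958, 0.1488, 0.2528]
tool_rot: [-0.097, 0.995, 0.0, 0.0]
wrist_force: [-0.8, -0.7, -3.2]
gripper_width: 0.244
grip_force: 88.8
[0.49581291 0.14878983 0.25275468] [-0.75239903 -0.70798947 -3.18016847]
```

View pics/c3.png

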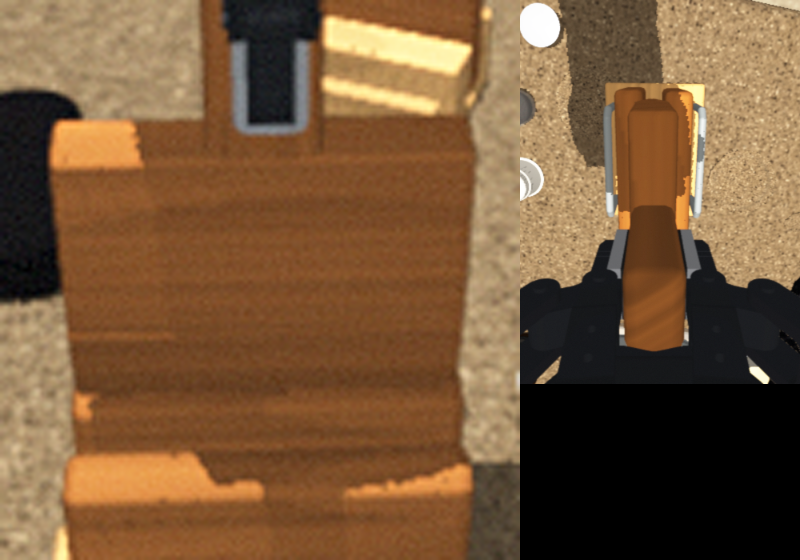

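The wrist view (right half) shows the carried board centred between the rack boards: outer edges at columns 614 and 693, board at 629–678. I'll check its tilt in the side view, with the top near edge at row ~167, far edge at ~121 and foot at ~388.

```bash
python3 - <<'E'
import pickle
from h import *
g=pickle.load(open("s3.pkl","rb"))
G=cv2.cvtColor(cv2.resize(g["frame"][150:290,235:365],None,fx=4,fy=4,interpolation=2),cv2.COLOR_RGB2GRAY)
for c in(110,300,400): print(c,G[330:520:5,c-15:c+15].mean(1).astype(int).tolist())
o=lambda a:(np.array(a,float)+.5)/4-.5+[235,150]
n=np.array([-np.sin(np.radians(11.2)),np.cos(np.radians(11.2))])
q=lambda p,z:((ray(g,o(p),z)[:,:2]*1000-[496.5,149])@n).round(1).tolist()
print("top far/near",q([(95,121),(95,167)],.239),"foot",q([(95,386),(440,382)],.134))
print("left far/near",q([(120,456),(120,500)],.117),"right near",q([(80,418)],.117))
E
```

```text
110 [83, 98, 87, 76, 76, 77, 80, 77, 80, 74, 73, 74, 69, 75, 83, 84, 95, 94, 87, 87, 88, 84, 83, 87, 93, 135, 163, 169, 172, 175, 170, 170, 168, 163, 149, 114, 93, 94]
300 [84, 81, 80, 77, 79, 82, 82, 82, 76, 73, 71, 73, 80, 85, 88, 97, 97, 90, 86, 82, 77, 80, 87, 86, 74, 70, 75, 79, 81, 84, 85, 90, 96, 97, 90, 85, 83, 80]
400 [84, 79, 78, 80, 81, 81, 82, 81, 74, 71, 73, 71, 82, 85, 91, 96, 92, 90, 91, 88, 84, 83, 87, 79, 72, 78, 85, 86, 87, 81, 105, 155, 157, 128, 98, 97, 94, 89]
top far/near [-11.1, 13.0] foot [-4.6, -1.8]
left far/near [12.6, 33.5] right near [-6.8]
```

The body top is centred (about +1 mm), the gap middle is about +1.5 mm, and the foot is perhaps 3 mm toward the -y side. I'll shift +2.5 mm and descend stepwise, watching the force.

```bash
echo '{"moves":[[0, 0.0025, 0, 0, 0, 0], [0, 0, 0.012, 0, 0, 0], [0, 0, 0.012, 0, 0, 0], [0, 0, 0.012, 0, 0, 0], [0, 0, 0, 0, 0, 0]]}' | python3 shift.py - 110; echo '{"moves":[[0, 0, 0.01, 0, 0, 0], [0, 0, 0.01, 0, 0, 0], [0, 0, 0, 0, 0, 0]]}' | python3 shift.py
```

```text
time: 6.82
tool_pos: [0.4947, 0.151, 0.2148]
tool_rot: [-0.097, 0.995, -0.0, -0.001]
wrist_force: [1.1, -0.7, -2.7]
gripper_width: 0.244
grip_force: 107.5
time: 7.2
tool_pos: [0.4957, 0.1513, 0.1975]
tool_rot: [-0.097, 0.995, 0.0, 0.002]
wrist_force: [0.6, -0.7, -2.1]
gripper_width: 0.242
grip_force: 110.8
```

```bash
echo '{"moves":[[0, 0, 0.01, 0, 0, 0], [0, 0, 0.01, 0, 0, 0], [0, 0, 0.008, 0, 0, 0], [0, 0, 0, 0, 0, 0]]}' | python3 shift.py
python3 - <<'E'
from h import *
from plant import robot, optics, workorder, readout
g=optics.grab_frame("side");w=optics.grab_frame("wrist")["frame"]
b=cv2.resize(g["frame"][190:350,235:365],None,fx=3.4,fy=3.4,interpolation=2)
c=np.zeros((544,800,3),np.uint8);c[:,:442]=b;c[:480,450:]=w[:,150:500]
cv2.imwrite("pics/c4.png",c[:,:,::-1])
E
```

```text
time: 7.7
tool_pos: [0.4948, 0.1511, 0.167]
tool_rot: [-0.097, 0.995, -0.0, -0.001]
wrist_force: [-1.2, 0.3, -2.7]
gripper_width: 0.247
grip_force: 110.8
```

View pics/c4.png

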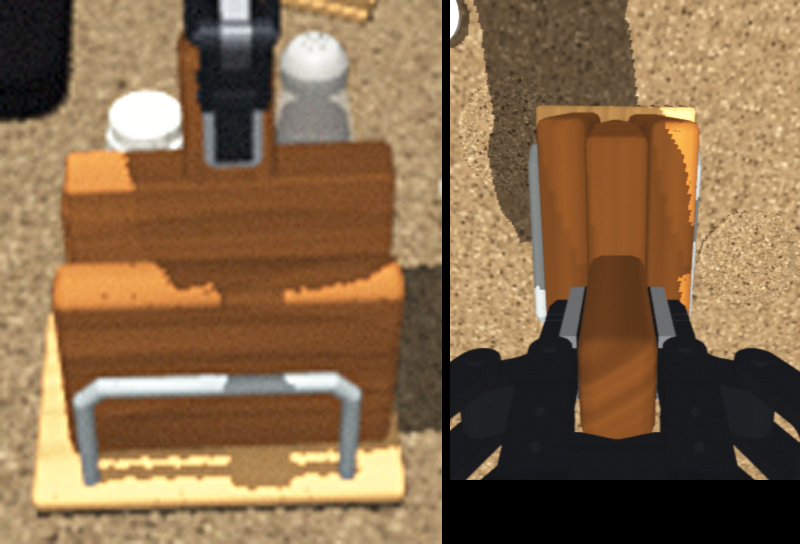

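The board is in the gap, flanked by both spread boards, and all look upright. Pushing on to the base.

```bash
echo '{"moves":[[0, 0, 0.01, 0, 0, 0], [0, 0, 0.01, 0, 0, 0], [0, 0, 0.008, 0, 0, 0], [0, 0, 0, 0, 0, 0]]}' | python3 shift.py; echo '{"moves":[[0, 0, 0.003, 0, 0, 0], [0, 0, 0.003, 0, 0, 0], [0, 0, 0, 0, 0, 0]]}' | python3 shift.py; echo '{"moves":[[0, 0, 0.003, 0, 0, 0], [0, 0, 0, 0, 0, 0]]}' | python3 shift.py
```

```text
time: 8.3
tool_pos: [0.4948, 0.1511, 0.1393]
tool_rot: [-0.097, 0.995, -0.0, -0.001]
wrist_force: [-0.1, -0.1, -2.6]
gripper_width: 0.244
grip_force: 110.8
time: 8.68
tool_pos: [0.4954, 0.1511, 0.1342]
tool_rot: [-0.097, 0.995, -0.0, 0.0]
wrist_force: [0.9, -0.5, -3.8]
gripper_width: 0.244
grip_force: 110.8
time: 8.93
tool_pos: [0.4955, 0.151, 0.1314]
tool_rot: [-0.097, 0.995, -0.0, 0.0]
wrist_force: [1.3, -2.7, -1.0]
gripper_width: 0.243
grip_force: 110.9
```

```bash
for i in 1 2; do echo '{"moves":[[0, 0, 0.002, 0, 0, 0], [0, 0, 0, 0, 0, 0]]}' | python3 shift.py|grep -E "pos|force"; done
```

```text
tool_pos: [0.4955, 0.1511, 0.1311]
wrist_force: [-3.9, -4.1, 12.3]
grip_force: 113.0
tool_pos: [0.4955, 0.1511, 0.1309]
wrist_force: [-10.1, -5.2, 24.3]
grip_force: 114.9
```

It is seated: the stop came at z = 0.131 as predicted. Relieving the load, releasing and retreating.

```bash
echo '{"moves":[[0, 0, -0.002, 0, 0, 0], [0, 0, -0.001, 0, 0, 0], [0, 0, 0, 0, 0, 0]]}' | python3 shift.py; echo '{"moves":[[0, 0, 0, 0, 0, 0], [0, 0, 0, 0, 0, 0], [0, 0, 0, 0, 0, 0], [0, 0, 0, 0, 0, 0]]}' | python3 shift.py 0.7; echo '{"moves":[[0, 0, -0.01, 0, 0, 0], [0, 0, -0.03, 0, 0, 0], [0, 0, -0.05, 0, 0, 0], [0, 0, -0.05, 0, 0, 0], [-0.04, 0.0, -0.02, 0, 0, 0], [0.05, 0, 0, 0, 0, 0], [0.06, 0, 0, 0, 0, 0], [0.06, 0, 0, 0, 0, 0], [0, 0, 0, 0, 0, 0]]}' | python3 shift.py
python3 - <<'E'
from h import *
from plant import robot, optics, workorder, readout
import pickle
f=optics.grab_frame("top");g=optics.grab_frame("side");pickle.dump((f,g),open("e.pkl","wb"))
b=cv2.resize(g["frame"][190:350,235:365],None,fx=3,fy=3,interpolation=2)
a=cv2.resize(f["frame"][160:310,170:290],None,fx=3.2,fy=3.2,interpolation=2)
c=np.hstack([b,a]);cv2.imwrite("pics/c5.png",c[:,:,::-1]);print(c.shape)
E
```

```text
time: 9.8
tool_pos: [0.4955, 0.1511, 0.1311]
tool_rot: [-0.097, 0.995, -0.0, 0.001]
wrist_force: [-2.0, -3.7, 9.7]
gripper_width: 0.247
grip_force: 112.0
time: 10.3
tool_pos: [0.4953, 0.1514, 0.1301]
tool_rot: [-0.097, 0.995, 0.0, -0.0]
wrist_force: [-0.5, 0.4, 0.7]
gripper_width: 0.704
grip_force: 0.0
time: 11.42
tool_pos: [0.365, 0.1256, 0.2925]
tool_rot: [-0.097, 0.995, 0.0, 0.002]
wrist_force: [0.8, 0.2, 0.6]
gripper_width: 0.699
grip_force: 0.0
(480, 774, 3)
```

View pics/c5.png

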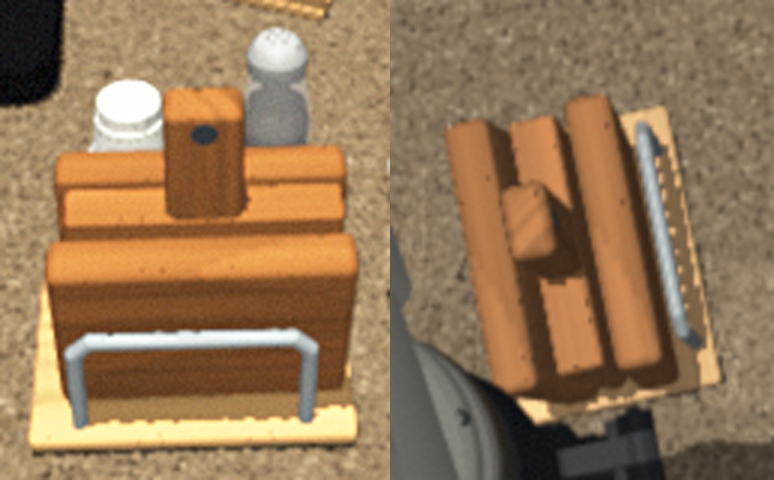

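All three stand in the rack. The handle points up (spot at 204,134) and the handled board's top is level between its neighbours. A quick numeric check of alignment and lean before handing in.

```bash
python3 - <<'E'
import pickle
from h import *
f,g=pickle.load(open("e.pkl","rb"))
o=lambda a:np.array(a,float)/3.2-[390/3.2,0]+[170,160]
n=np.array([-np.sin(np.radians(11.2)),np.cos(np.radians(11.2))]);x=np.array([n[1],-n[0]])
def q(c,p,z):
    P=ray(c,p,z)[:,:2]*1000-[496.5,149];return np.c_[P@x,P@n].round(1).tolist()
for nm,p,z in(("left",[(448,125),(490,120),(494,386),(537,384)],.117),("mid",[(512,122),(555,117),(558,372),(604,374)],.117),("handle",[(502,190),(540,182),(518,262),(555,254)],.179),("right",[(566,103),(608,97),(616,368),(660,362)],.117)):
    A=np.array(q(f,o(p),z));print(nm,A.mean(0).round(1),A[:2].mean(0).round(1),A[2:].mean(0).round(1))
r=lambda a:np.array(a,float)/3+[235,190]
print("side: left bottom",q(g,r([(70,398),(345,392)]),.012),"left top near/far",q(g,r([(200,278),(200,238)]),.117))
print("mid top far/near",q(g,r([(120,188),(120,228)]),.117),"right far/near",q(g,r([(100,151),(100,184)]),.117))
E
```

```text
left [ 0.6 32.8] [67.5 31.5] [-66.4  34. ]
mid [-3.2  0.6] [61.5 -0.3] [-67.8   1.6]
handle [-3.   0.8] [14.3  1. ] [-20.2   0.5]
right [ -2.6 -27.4] [ 65.  -28.4] [-70.3 -26.4]
side: left bottom [[66.0, 30.2], [-70.4, 32.4]] left top near/far [[1.7, 50.3], [0.9, 25.7]]
mid top far/near [[37.2, -8.6], [36.9, 17.8]] right far/near [[47.0, -34.9], [46.6, -11.7]]
```

The tops of left and right sit about 60 mm apart, so left may be leaning onto its hoop. I have used up my picture views, so I'll compare its visible face height before and after numerically.

```bash
python3 - <<'E'
import pickle
from h import *
f,g=pickle.load(open("e.pkl","rb"));s0=pickle.load(open("side0.pkl","rb"));t0=pickle.load(open("top0.pkl","rb"))
for nm,c in(("before",s0),("after",g)):
    H=cv2.cvtColor(c["frame"],cv2.COLOR_RGB2HSV)
    for u in(262,275,300,325,336):
        print(nm,u,"V",H[240:336,u-1:u+2,2].mean(1).astype(int)[::2].tolist());print("   S",H[296:336,u-1:u+2,1].mean(1).astype(int).tolist())
E
```

```text
before 262 V [165, 156, 215, 226, 229, 227, 219, 155, 128, 122, 119, 133, 204, 223, 229, 226, 224, 212, 149, 124, 123, 123, 134, 136, 141, 139, 113, 115, 121, 117, 123, 169, 208, 181, 127, 110, 106, 106, 101, 104, 113, 122, 133, 134, 116, 119, 171, 255]
   S [172, 173, 178, 181, 179, 122, 46, 10, 13, 12, 13, 13, 26, 68, 78, 78, 73, 67, 56, 56, 55, 42, 40, 28, 27, 23, 36, 41, 39, 36, 35, 28, 17, 15, 21, 25, 53, 97, 86, 87]
before 275 V [220, 207, 217, 227, 226, 223, 215, 153, 130, 119, 121, 135, 211, 223, 229, 223, 218, 188, 131, 126, 112, 124, 133, 139, 143, 121, 112, 120, 119, 118, 133, 250, 222, 119, 127, 101, 105, 109, 107, 107, 96, 239, 254, 249, 153, 193, 255, 254]
   S [174, 172, 182, 185, 99, 9, 6, 4, 10, 13, 18, 137, 176, 177, 178, 167, 182, 177, 181, 175, 175, 179, 171, 173, 175, 166, 137, 99, 98, 94, 121, 141, 136, 138, 135, 111, 83, 84, 85, 88]
before 300 V [148, 186, 212, 223, 216, 214, 201, 130, 124, 113, 122, 163, 210, 223, 220, 216, 211, 175, 117, 121, 115, 128, 131, 135, 130, 120, 111, 123, 117, 116, 173, 237, 204, 108, 119, 106, 113, 113, 110, 106, 109, 255, 254, 246
[... 2559 characters left out ...]
247, 179, 100, 114, 117, 107, 115, 108, 108, 110, 165, 170, 167, 176, 255, 255, 253]
   S [171, 180, 181, 64, 7, 5, 4, 10, 13, 22, 163, 177, 172, 173, 176, 171, 171, 173, 177, 174, 174, 173, 168, 169, 163, 141, 133, 136, 135, 133, 135, 134, 141, 119, 82, 77, 76, 90, 95, 108]
after 336 V [228, 235, 230, 228, 207, 145, 238, 233, 232, 235, 233, 220, 125, 125, 182, 230, 237, 241, 236, 233, 217, 146, 121, 113, 114, 117, 118, 114, 106, 111, 112, 184, 196, 156, 118, 115, 121, 124, 124, 124, 128, 132, 133, 134, 135, 156, 255, 255]
   S [172, 174, 172, 186, 131, 43, 14, 12, 10, 14, 13, 12, 35, 37, 33, 35, 29, 30, 22, 20, 11, 13, 12, 12, 10, 14, 15, 15, 16, 17, 16, 16, 24, 24, 30, 95, 75, 81, 86, 112]
```

The left board's top moved about 11 mm outward while its bottom barely moved, so it leans about 6° and the right one about 3°. Each foot is still under the handled board's shoulder. Plan: nudge the left top inward with the outside of an open finger, then straddle all three near one end and squeeze gently, which stands them flat against the middle board.

```bash
python3 - <<'E'
from h import *
from plant import robot, optics, workorder, readout
print(delta([474,262.8,290],101.2,readout.get_state()))
E
```

```text
(array([-0.1306,  0.1134,  0.0018]), array([ 0.0004,  0.0027, -0.001 ]), array([0.3677, 0.1262, 0.2914]), array([ 0.33, -0.26, -0.03,  1.8 ,  0.  ,  0.14]))
```

```bash
echo '{"moves":[[0, 0.057, 0, 0, 0, 0], [0, 0.0564, 0, 0, 0, 0], [-0.05, 0, 0, 0, 0, 0], [-0.05, 0, 0, 0, 0, 0], [-0.0306, 0, 0.02, 0, 0, 0], [0, 0, 0.06, 0, 0, 0], [0, 0, 0.06, 0, 0, 0], [0, 0, 0.045, 0, 0, 0], [0, 0, 0.017, 0, 0, 0], [0, 0, 0, 0, 0, 0]]}' | python3 shift.py 1.0; echo '{"moves":[[0, -0.005, 0, 0, 0, 0], [0, -0.004, 0, 0, 0, 0], [0, 0, 0, 0, 0, 0]]}' | python3 shift.py; echo '{"moves":[[0, -0.003, 0, 0, 0, 0], [0, 0, 0, 0, 0, 0]]}' | python3 shift.py|grep -E "pos|force"
```

```text
time: 12.78
tool_pos: [0.4743, 0.2627, 0.0879]
tool_rot: [-0.097, 0.995, -0.0, -0.001]
wrist_force: [-0.2, -0.8, 0.7]
gripper_width: 0.999
grip_force: 0.0
time: 13.15
tool_pos: [0.4763, 0.2537, 0.0894]
tool_rot: [-0.097, 0.995, 0.0, 0.001]
wrist_force: [-0.2, 0.3, -0.1]
gripper_width: 0.999
grip_force: 0.0
tool_pos: [0.4764, 0.2508, 0.0885]
wrist_force: [0.0, 0.6, 0.4]
grip_force: 0.0
```

```bash
for i in 1; do echo '{"moves":[[0, -0.003, 0, 0, 0, 0], [0, 0, 0, 0, 0, 0]]}' | python3 shift.py|grep -E "pos|t_force"; echo '{"moves":[[0, -0.003, 0, 0, 0, 0], [0, 0, 0, 0, 0, 0]]}' | python3 shift.py|grep -E "pos|t_force";echo '{"moves":[[0, -0.002, 0, 0, 0, 0], [0, 0, 0, 0, 0, 0]]}' | python3 shift.py|grep -E "pos|t_force"; done
python3 - <<'E'
from h import *
from plant import robot, optics, workorder, readout
import pickle
g=optics.grab_frame("side");pickle.dump(g,open("p.pkl","wb"))
H=cv2.cvtColor(g["frame"],cv2.COLOR_RGB2HSV)
for u in (262,270,280,300,325,336): print(u,H[236:300,u-1:u+2,2].mean(1).astype(int).tolist())
E
```

```text
tool_pos: [0.4769, 0.2478, 0.0883]
wrist_force: [-1.0, 0.7, 0.8]
tool_pos: [0.4775, 0.2448, 0.0882]
wrist_force: [-0.2, -0.1, 0.2]
tool_pos: [0.4779, 0.2429, 0.0883]
wrist_force: [-0.5, 0.2, 0.1]
262 [155, 153, 162, 171, 209, 232, 230, 234, 235, 232, 232, 231, 231, 222, 187, 151, 175, 233, 246, 242, 241, 240, 238, 237, 235, 235, 236, 234, 199, 139, 153, 207, 230, 232, 232, 237, 237, 235, 233, 232, 231, 231, 210, 174, 148, 129, 134, 130, 121, 120, 130, 140, 142, 141, 145, 146, 148, 142, 134, 121, 117, 123, 127, 128]
270 [81, 86, 90, 87, 91, 100, 112, 122, 124, 117, 121, 129, 139, 131, 112, 103, 116, 179, 209, 228, 240, 239, 240, 238, 235, 236, 237, 231, 187, 138, 168, 216, 230, 230, 235, 236, 236, 234, 233, 232, 231, 227, 190, 140, 126, 126, 129, 121, 114, 120, 131, 134, 139, 139, 139, 146, 143, 134, 126, 118, 116, 123, 126, 125]
280 [31, 33, 33, 32, 34, 31, 33, 31, 32, 32, 29, 33, 31, 31, 30, 33, 29, 32, 30, 37, 33, 30, 30, 30, 31, 28, 33, 29, 30, 34, 84, 153, 210, 234, 238, 239, 206, 154, 139, 119, 121, 136, 130, 124, 120, 126, 124, 121, 116, 121, 130, 137, 132, 134, 139, 136, 133, 
[... 193 characters left out ...]
, 31, 34, 31, 36, 33, 35, 36, 31, 37, 34, 40, 42, 39, 41, 38, 37, 38, 39, 38, 40, 36, 29, 32, 64, 73, 60]
325 [28, 31, 32, 36, 32, 27, 33, 29, 33, 34, 29, 28, 32, 29, 32, 27, 30, 30, 32, 30, 31, 34, 29, 34, 34, 30, 29, 30, 31, 31, 33, 25, 44, 93, 129, 130, 126, 124, 131, 140, 142, 134, 128, 131, 134, 125, 112, 113, 124, 130, 126, 128, 129, 125, 127, 127, 124, 115, 109, 109, 118, 119, 118, 106]
336 [28, 27, 29, 26, 24, 28, 29, 23, 28, 27, 24, 28, 28, 26, 26, 26, 33, 38, 47, 65, 78, 111, 155, 202, 222, 191, 148, 129, 113, 108, 111, 114, 121, 128, 130, 126, 120, 122, 127, 137, 137, 131, 128, 130, 134, 122, 118, 118, 120, 125, 128, 127, 125, 124, 124, 124, 121, 114, 106, 108, 119, 117, 118, 115]
```

The left board's top edge has come in about 4 px and is nearly upright. One more 2 mm nudge, then back away, rise and move to straddle.

```bash
echo '{"moves":[[0, -0.002, 0, 0, 0, 0], [0, 0, 0, 0, 0, 0], [0, 0.015, 0, 0, 0, 0], [0, 0.015, -0.03, 0, 0, 0], [0, 0, -0.06, 0, 0, 0], [0, 0, -0.06, 0, 0, 0], [0, 0, -0.05, 0, 0, 0], [0.06, 0, 0, 0, 0, 0], [0.06, 0, 0, 0, 0, 0], [0.06, 0, 0, 0, 0, 0]]}' | python3 shift.py
python3 - <<'E'
from h import *
from plant import robot, optics, workorder, readout
import pickle
f=optics.grab_frame("top");g=optics.grab_frame("side");pickle.dump((f,g),open("e2.pkl","wb"))
n=np.array([-np.sin(np.radians(11.2)),np.cos(np.radians(11.2))]);x=np.array([n[1],-n[0]])
big=cv2.resize(f["frame"],None,fx=4,fy=4,interpolation=2);m=cv2.inRange(cv2.cvtColor(big,cv2.COLOR_RGB2HSV),(5,110,135),(14,215,255))
m[:,:720]=0;m[:680]=0;m[1250:]=0;m[:,1120:]=0
N,L,S,C=cv2.connectedComponentsWithStats(m)
for i in range(1,N):
    if S[i,4]<800: continue
    ys,xs=np.where(L==i);P=ray(f,np.c_[(xs+.5)/4-.5,(ys+.5)/4-.5],.117);r=rect(P);d=r[0]-[496.5,149];print(r,"x,n",(d@x).round(1),(d@n).round(1))
H=cv2.cvtColor(g["frame"],cv2.COLOR_RGB2HSV)
for u in (262,325): print(u,H[240:290,u-1:u+2,2].mean(1).astype(int).tolist())
print(H[310:328,299:302,1].mean(1).astype(int).tolist())
c=np.array([-66,1.5]);p=[496.5,149]+c[0]*x+c[1]*n
print(p,delta([*p,290],101.2,readout.get_state()))
E
```

```text
time: 15.45
tool_pos: [0.2941, 0.2359, 0.2882]
tool_rot: [-0.097, 0.995, 0.0, -0.0]
wrist_force: [-0.6, -0.2, 1.6]
gripper_width: 0.994
grip_force: 0.0
(array([501.3, 122.6]), 137.2, 21.7, 11.4) x,n -0.4 -26.8
(array([494.6, 162.8]), 137.2, 46.8, 11.2) x,n 0.8 13.9
(array([455.4, 142.8]), 47.4, 22.4, 11.2) x,n -41.5 1.9
262 [187, 215, 227, 229, 233, 231, 229, 228, 228, 229, 209, 168, 143, 217, 245, 242, 239, 237, 235, 235, 234, 232, 234, 234, 222, 170, 150, 207, 226, 228, 232, 234, 235, 232, 230, 229, 228, 225, 196, 156, 139, 133, 137, 127, 123, 128, 133, 139, 143, 140]
325 [214, 230, 234, 235, 233, 231, 230, 231, 218, 185, 146, 155, 212, 238, 236, 234, 232, 235, 237, 232, 232, 234, 229, 185, 151, 188, 210, 218, 232, 237, 238, 236, 233, 230, 229, 226, 212, 175, 142, 134, 133, 126, 115, 118, 126, 131, 133, 130, 134, 133]
[168, 180, 174, 173, 169, 174, 174, 170, 176, 170, 164, 171, 169, 174, 133, 93, 119, 139]
[431.46560822 137.65196555] (array([-0.1178, -0.1229, -0.    ]), array([0.0017, 0.0021, 0.0009]), array([0.2919, 0.2352, 0.29  ]), array([ 0.68, -0.29, -0.06,  1.81,  0.  ,  0.48]))
```

The left board is now upright: its bottom moved out and its outer edge is at about +37. The right board still sits about 5 mm off. Straddling near the robot-side end, clear of the handle, to squeeze gently.

```bash
echo '{"moves":[[0, -0.062, 0, 0, 0, 0], [0, -0.061, 0, 0, 0, 0], [-0.06, 0, 0, 0, 0, 0], [-0.0558, 0, 0.03, 0, 0, 0], [0, 0, 0.06, 0, 0, 0], [0, 0, 0.05, 0, 0, 0], [0, 0, 0, 0, 0, 0]]}' | python3 shift.py 1.0
python3 - <<'E'
from h import *
from plant import robot, optics, workorder, readout
n=np.array([-np.sin(np.radians(11.2)),np.cos(np.radians(11.2))]);x=np.array([n[1],-n[0]])
s=readout.get_state();d=s["tool_pos"][:2]*1000-[496.5,149];print(d@x,d@n,delta([429.5,137.3,90],101.2,s))
E
```

```text
time: 16.42
tool_pos: [0.4307, 0.1371, 0.1453]
tool_rot: [-0.097, 0.995, -0.001, -0.003]
wrist_force: [-1.0, -1.2, 0.4]
gripper_width: 0.998
grip_force: 0.0
-66.86515192187305 1.1265693824811058 (array([0.0008, 0.0004, 0.0553]), array([-0.0007, -0.0067, -0.0011]), array([0.4307, 0.1371, 0.1453]), array([ 0.31, -0.16, -0.23,  1.51,  0.  ,  0.11]))
```

```bash
echo '{"moves":[[0.001, 0, 0.02, 0, 0, 0], [0, 0, 0.01, 0, 0, 0], [0, 0, 0.005, 0, 0, 0], [0, 0, 0, 0, 0, 0]]}' | python3 shift.py|grep -E "pos|t_force"; echo '{"moves":[[0, 0, 0.005, 0, 0, 0], [0, 0, 0, 0, 0, 0]]}' | python3 shift.py|grep -E "pos|t_force"; echo '{"moves":[[0, 0, 0.006, 0, 0, 0], [0, 0, 0.006, 0, 0, 0], [0, 0, 0, 0, 0, 0]]}' | python3 shift.py|grep -E "pos|t_force"
```

```text
tool_pos: [0.4318, 0.1373, 0.1145]
wrist_force: [-0.4, 0.3, -0.9]
tool_pos: [0.4314, 0.1371, 0.1086]
wrist_force: [-0.0, -0.6, -0.5]
tool_pos: [0.4311, 0.1369, 0.096]
wrist_force: [0.1, 0.0, -0.2]
```

```bash
echo '{"moves":[[0, 0, 0.005, 0, 0, 0], [0, 0, 0, 0, 0, 0]]}' | python3 shift.py|grep -E "pos|t_force"; echo '{"moves":[[0, 0, 0, 0, 0, 0], [0, 0, 0, 0, 0, 0], [0, 0, 0, 0, 0, 0], [0, 0, 0, 0, 0, 0], [0, 0, 0, 0, 0, 0], [0, 0, 0, 0, 0, 0]]}' | python3 shift.py 0.8 20
```

```text
tool_pos: [0.4313, 0.137, 0.0913]
wrist_force: [0.5, -0.4, -0.3]
time: 18.55
tool_pos: [0.4315, 0.1371, 0.092]
tool_rot: [-0.097, 0.995, 0.0, 0.0]
wrist_force: [-2.2, -0.4, 5.8]
gripper_width: 0.836
grip_force: 23.8
```

The fingers stopped at about 71 mm, which is the stack's thickness, so the three boards are flat together. Opening and retreating.

```bash
echo '{"moves":[[0, 0, 0, 0, 0, 0], [0, 0, 0, 0, 0, 0], [0, 0, 0, 0, 0, 0]]}' | python3 shift.py 1.0|grep -E "t_force|width"; echo '{"moves":[[0, 0, -0.01, 0, 0, 0], [0, 0, -0.03, 0, 0, 0], [0, 0, -0.05, 0, 0, 0], [0, 0, -0.06, 0, 0, 0], [0, 0, -0.05, 0, 0, 0], [0.05, 0.05, 0, 0, 0, 0], [0.05, 0.06, 0, 0, 0, 0], [0, 0.03, 0, 0, 0, 0], [0, 0, 0, 0, 0, 0]]}' | python3 shift.py|grep -E "pos|time|t_force"
python3 - <<'E'
from h import *
from plant import robot, optics, workorder, readout
import pickle
f=optics.grab_frame("top");g=optics.grab_frame("side");pickle.dump((f,g),open("e3.pkl","wb"))
n=np.array([-np.sin(np.radians(11.2)),np.cos(np.radians(11.2))]);x=np.array([n[1],-n[0]])
H=cv2.cvtColor(g["frame"],cv2.COLOR_RGB2HSV)
for u in (262,325): print(u,H[236:290,u-1:u+2,2].mean(1).astype(int).tolist())
print(H[310:328,299:302,1].mean(1).astype(int).tolist())
# top view: brightness profile across the stack at two stations along x
F=240/np.tan(np.radians(f["vfov"]/2));V=cv2.cvtColor(f["frame"],cv2.COLOR_RGB2HSV)
for st in(-50,50):
    p=np.array([[*(([496.5,149]+st*x+k*n)/1000),.117] for k in range(-44,48)]);c=p@f["R"].T+f["t"];uv=(F*c[:,:2]/c[:,2:]+[f["cx"],f["cy"]]).astype(np.float32)
    print(st,cv2.remap(V[:,:,2].copy(),uv[:,:1],uv[:,1:],1).ravel().tolist())
E
```

```text
wrist_force: [-0.1, 0.4, 0.7]
gripper_width: 1.001
time: 20.05
tool_pos: [0.3245, 0.242, 0.2923]
wrist_force: [-0.6, 0.5, -0.0]
262 [154, 151, 169, 173, 175, 180, 211, 232, 234, 236, 239, 236, 235, 235, 231, 228, 210, 229, 245, 245, 243, 240, 239, 240, 237, 237, 237, 237, 228, 180, 145, 199, 230, 232, 234, 237, 238, 236, 234, 234, 234, 232, 215, 178, 149, 135, 141, 134, 128, 129, 141, 149, 145, 149]
325 [140, 134, 119, 120, 159, 199, 226, 237, 241, 241, 239, 235, 234, 232, 213, 214, 236, 237, 238, 237, 235, 239, 239, 238, 238, 237, 232, 180, 148, 193, 217, 227, 237, 241, 242, 239, 237, 236, 233, 234, 217, 181, 151, 144, 142, 132, 118, 125, 135, 139, 139, 140, 140, 140]
[176, 175, 172, 166, 175, 176, 175, 177, 171, 171, 176, 176, 176, 168, 150, 109, 111, 137]
-50 [58, 60, 60, 58, 59, 58, 57, 64, 78, 104, 128, 150, 163, 173, 179, 179, 179, 183, 186, 189, 190, 191, 192, 190, 187, 184, 182, 179, 170, 157, 141, 109, 77, 86, 113, 154, 174, 186, 188, 189, 189, 189, 188, 187, 186, 185, 186, 187, 187, 188, 188, 186, 185, 185, 182, 167, 145, 102, 88, 103, 127, 147, 161, 172, 180, 180, 180, 181, 185, 189, 190, 190, 190, 188, 186, 183, 180, 177, 171, 159, 146, 135, 135, 148, 145, 136, 123, 118, 120, 124, 125, 122]
50 [220, 188, 146, 95, 70, 57, 61, 73, 94, 122, 147, 156, 162, 168, 171, 173, 175, 177, 178, 179, 180, 180, 178, 176, 174, 171, 169, 165, 159, 148, 131, 107, 86, 85, 116, 147, 173, 189, 198, 198, 197, 196, 194, 192, 189, 186, 184, 185, 184, 182, 180, 178, 177, 174, 169, 152, 134, 117, 100, 96, 124, 140, 148, 139, 141, 164, 171, 173, 176, 178, 180, 180, 179, 178, 176, 173, 171, 168, 166, 160, 152, 145, 137, 130, 123, 115, 116, 118, 123, 123, 123, 130]
```

The boards now form a tight 72 mm stack with boundaries at -36, -12, +14 and +38. The left face's visible height is back to its upright value of 46.8 px. Handing in.

```bash
python3 -c "
from plant import robot, optics, workorder, readout;print(workorder.hand_in())"
```

```text
the job is handed in; nothing more can be done
None
```

The job is handed in: the handled board measured fully down on the rack's base, handle up and in line between the two boards, with all three upright after I squeezed out a lean. The verdict wasn't shown, the right board's uprightness is only inferred from the tight stack, and I viewed 11 pictures, one over the limit of 10.

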